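# Move the fin damper combs over to the new engine barrel

## Robot

A 6-joint arm with a two-finger parallel gripper is mounted at the origin on a cart in front of the work surface, level with it; the furniture and walls round the work are solid. World frame = base frame: x ahead of the robot, y to its left, z up, the work surface at z = 0. Lengths are in m, angles in degrees, forces in N, time in s.
With the tool pointing down it reaches from about 0.4 to 0.825 m from the base axis. Payload 7 kg.
Tool frame: the origin (TCP) lies on the centre line of the jaws, within the pads' length; the fingertips stand 22 mm ahead of it and the grasp point (between the pads) lies 3 mm ahead of it; z points along the fingers, y is the line along which they close (so a half turn about z gives the same grasp; the last joint's range is limited). The gripper opens to 88 mm and grips with 3 to 60 N. Pads are 19 mm wide; open, the fingers measure 130 mm over their backs; the gripper's body (78 mm by 193 mm) begins 47 mm behind the grasp point.
Start: joints at [92.481, 20.546, 0.682, 0, -70.136, -16.507], TCP at [0.164, 0.655, 0.249] pointing down, gripper open.
Joint ranges: [-176.03, 176.03], [-82.01, 121.73], [-58.28, 71.71], [-173.87, 95.51], [-174.79, -0.11], [-173.66, 173.66]. Speed limits (degrees/s): [136.94, 136.94, 172.46, 180, 180, 180].

## Interface

Orientations are given as [roll, pitch, yaw] about the fixed x, y, z axes, in that order (R = Rz(yaw) Ry(pitch) Rx(roll)).
In Python, from plant import get_state, cams, r gives the robot as it stands.
- The arm moves only by the tool apply_moves, never from a script. Its argument "targets" is a list of rows, each an object with "dp": the shift along the world's x, y, z in m, a list of three; "yaw": the turn about the world's z in degrees. In form: [{"dp": [x, y, z], "yaw": yaw}, ...]. A call has 1 to 20 rows; each row is the pose to reach, as a shift and turn from the pose commanded when the call began; what a row does not reach only later rows make up. A row lasts 1/12 s, in which the tool goes at most 41.7 mm and 7.16 degrees, less where a joint would pass 70% of its speed; a pose out of reach is approached as far as the arm can. A call with a gripper value outside its range is refused whole. "grip" is the gripper command: -1 is fully open, 1 is shut, values between are in proportion, set as the call begins (left out, the last holds). The fingers move at their own pace and stop on an object; "squeeze" is the grip in N (left out, the last holds). Time passes only in rows, so rows that repeat a pose let the fingers close. It gives the time, the measured TCP pose, the force, the opening and the grip force at its end, in the units of the state.
- get_state(): the state, without advancing time (a new reading comes with each control period).
- cams.capture(name): name is "scene" or "top" or "wrist"; returns a dict with "image" (480x640x3 uint8, red, green, blue), "range_z" (480x640 float32, m along the optical axis (not along the pixel's ray), 0 where there is no reading), "fx", "fy", "cx", "cy" (pixels), "R" (3x3) and "t" (3): a world point X has camera coordinates R X + t; the wrist camera has in their place "T_tool_cam" (4x4, takes a point from camera to tool coordinates, whose origin is the TCP and whose axes are the flange's). Camera axes: x right, y down, z forward; pixel columns grow to the right and rows downward; lengths in m; the calibration is good to about 2 mm. A picture is of the moment at which its call begins: read the wrist's pose just before it.
- r.close_job(): hands the job in; it is judged then, once.
The state is a dict: "time_s": time; "joints": joint angles; "qd": joint speeds; "joint_torque": joint torques, N m; "tcp_pos": TCP position; "eef_rot": TCP orientation; "contact_force": force on the tool from outside, world axes, zero at the start; "moment": the same for the moment, N m; "gripper_width": finger opening in m; "gripper_force": force on a finger pad.
Only numpy, scipy, OpenCV 4.12 (cv2) and the standard library are available. Lean on these libraries where they do the work, as an engineer would, in place of code of your own. Each camera call takes 0.05 s, during which the arm holds its last target. There are 200 camera calls.

## Task

The worn engine barrel still carries its two black damper combs; move them to the empty replacement barrel, each into the notches that fit its length, with its teeth down between the fins and fully home, then let go. Somebody left a spanner lying across the replacement barrel's fins, in the way of the combs: lay it flat on the bench. Leave the oil can, the spark plug and the brake pad where they are.

Things in the scene. Friction and masses are not known exactly. Their poses are not given: they have to be found in the camera images.
- barrel_old: Worn finned engine barrel, bare cast metal, fixed, on its side, bore level; carries the two black combs at the start. 118 mm wide (y), fin tops at z = 92, 129 long (x = -51 head face to +78 liner end). Origin: on the bench under the middle of the fins; x along the bore, z up. Seven fins across x, 5 thick, 14 pitch, 9 mm gaps centred at x = -35, -21, -7, 7, 21, 35.
- barrel_new: Replacement barrel: same casting, origin and axes, fixed, no combs on it at the start. On both, the fin tops have two rows of notches along x, at y = +47 (long comb) and y = -47 (short comb), 17 mm wide, 5 deep (floor z = 87); the gaps below are open, teeth enter from above. Between the rows at x = y = 0 stands a round port stub, 33 mm across, top z = 111.
- barrel_new_seat_long (a point): Where the long comb belongs: middle of the row of notches with six open gaps (y = +47), at the notch floor; axes as barrel_new. A comb is home when its origin is at its seat (play about 1.3 mm along the row, 1.5 mm across).
- barrel_new_seat_short (a point): Where the short comb belongs: middle of the four open gaps of the other row (x = -14, y = -47 on the barrel), at the notch floor; axes as barrel_new. The other two gaps of this row (x = 18.5 to 46.5) are filled by a square plug boss, top z = 99, its plug z = 104 (on both barrels).
- comb_long: Stiff black damper comb, six teeth, about 70 g. Origin: middle of the underside of its bar; x along the bar, z up. Bar 88 x 14 mm, z = 0 to 8; on it a grip rib 66 long, 10 wide (y), up to z = 22: grip this across y from above (fin tops are at z = 5 when home). Teeth 6.4 thick, 14 pitch, down to z = -22, round tips. Same both ways round. Starts home in the y = +47 row of barrel_old.
- comb_short: As comb_long but four teeth, about 50 g: bar 60 mm long, rib 38 mm long, all else the same. Starts home in the four open gaps of the y = -47 row of barrel_old (origin at x = -14, y = -47, z = 87 on the barrel).
- spanner: Combination spanner, 164 mm long (y), heads up to 28 wide, 8 thick, about 120 g; origin in the middle of its underside, z up. Shank 12 wide and 7 thick from y = -58 to +38. Starts lying across the fin tops of barrel_new, over both rows, beside the port stub on the head-face side (x about -34). The bench is z = 0; a free strip for it: x = 0.40 to 0.455, y = -0.19 to -0.03 m.
- oil_can: Small red oil can with thin curved spout, 203 mm tall, loose, near the front edge of the bench between the barrels. Origin on the bench; body 76 mm across, 100 high, centred at y = +19; spout tip at y = -57. Leave it alone. (Fixed scenery: a socket case, front edge at x = 0.46 m, y = -0.21 to 0.13 m, 35 mm high, its open lid up to 0.25 m high behind x = 0.63 m.)
- spark_plug: Spark plug lying on the bench, 90 mm long (y), 20 thick, loose; origin under its middle. Leave it alone.
- brake_pad: Brake pad lying flat on the bench, 44 x 120 (y) x 16 mm, loose; origin under its middle. Leave it alone.
There are look-alikes about, which are no part of the job. What is shaped like the comb_short but yellow is not meant.

How it is judged:
By the outcome, as a careful person would: the job done as asked, in the order asked, and still so for the second after the job is handed in, with the robot touching nothing.
It also fails if it takes over 72 s, if anything falls off the work surface, if the arm or the gripper's body presses on something with over 40 N, if the wrist force passes 120 N, or if a joint passes its speed limit or range.

## Working session

There is one attempt and no reset: what is moved stays moved. The work goes in short steps, Python scripts to look and compute and a tool call to move; the robot and the scene stay as the last step left them, time stands still between calls to the robot, and variables do not carry over. Pictures are saved under pics/ and viewed, at most 10 in all, crops included, and the job is handed in when it is done.

Besides the shell and the picture viewer there is one more tool, called after "Call:" in YAML: its name, and indented under it one key for each argument. apply_moves: Moves the arm, as the interface text tells. Its arguments: {"type":"object","properties":{"targets":{"type":"array","items":{"type":"object","properties":{"dp":{"type":"array","items":{"type":"number"}},"yaw":{"type":"number"}}}},"grip":{"type":"number"},"squeeze":{"type":"number"}},"required":["targets"]}

```bash
ls; mkdir -p pics; python3 - <<'E'
from plant import get_state, cams, r
import cv2,numpy as np,pickle
print(get_state())
for n in("top","scene"):
    c=cams.capture(n); pickle.dump(c,open(f"pics/{n}0.pkl","wb")); cv2.imwrite(f"pics/{n}0.png",c["image"][:,:,::-1])
    print(n,c["fx"],c["fy"],c["cx"],c["cy"],np.round(c["R"],3).tolist(),np.round(c["t"],3), (c["range_z"]>0).mean())
E
```

```text
pics
{'time_s': 0.0, 'joints': array([ 9.24808086e+01,  2.05900721e+01,  6.33766825e-01, -1.87027503e-02,
       -7.01354875e+01, -1.65073554e+01]), 'qd': array([ 0.02508089, -0.08242726, -0.03837992, -0.00029986,  0.04922853,
        0.14408106]), 'joint_torque': array([ 3.23603099e-04, -5.82720530e+01,  2.93052185e+01,  6.99720025e+00,
        7.01768513e-03, -1.64316734e-04]), 'tcp_pos': array([0.16351701, 0.65443202, 0.24764245]), 'eef_rot': array([ 1.79906995e+02, -9.22699651e-03, -1.40329085e+01]), 'contact_force': array([ 0.37275964,  0.72292709, -1.02805622]), 'moment': array([ 0.05357712, -0.00663693,  0.03824162]), 'gripper_force': 0.0, 'gripper_width': 0.08796168703911601}
top 504.48633845676693 504.48633845676693 326.920421466813 239.97123657405336 [[-0.021, -0.999, -0.033], [-0.998, 0.022, -0.052], [0.053, 0.032, -0.998]] [-0.095  0.526  1.222] 0.9960091145833333
scene 462.80088570895845 462.80088570895845 319.5685156541214 249.06232284554156 [[0.689, -0.724, -0.012], [-0.519, -0.483, -0.705], [0.505, 0.492, -0.709]] [-0.466  0.288  0.93 ] 0.9961100260416667
```

View pics/top0.png

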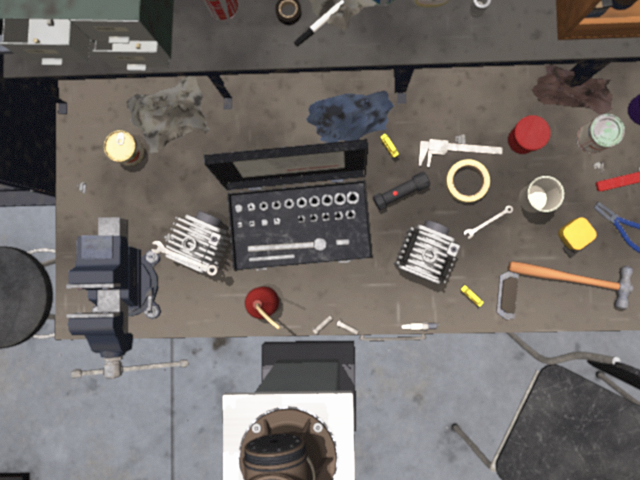

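View pics/scene0.png

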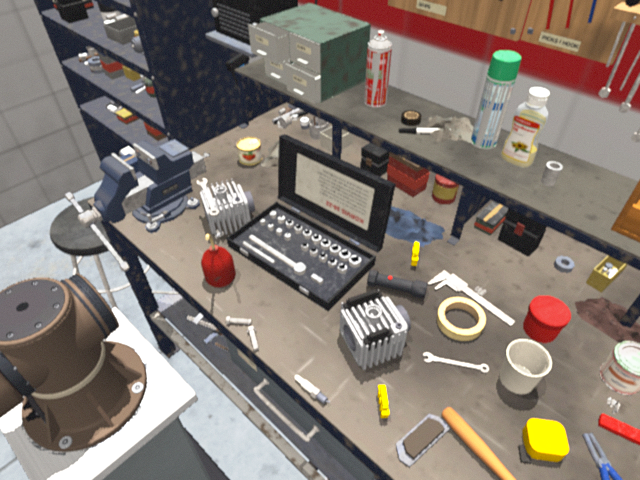

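The top view shows the replacement barrel at about (190,243) with the spanner lying along its lower edge, the oil can at (262,300), and the old barrel at about (428,253). The yellow look-alikes are at (389,146) and (472,296), and there is another loose spanner at (488,221). Next I'll enlarge the two barrels.

```bash
cat > h.py <<'E'
import numpy as np,cv2,pickle
from scipy.spatial.transform import Rotation as Ro
def ray(c,uv,z):
    uv=np.atleast_2d(uv).astype(float)
    d=np.c_[(uv[:,0]-c["cx"])/c["fx"],(uv[:,1]-c["cy"])/c["fy"],np.ones(len(uv))]
    R=np.array(c["R"]);o=-R.T@c["t"];d=d@R
    return o+d*((z-o[2])/d[:,2])[:,None]
def proj(c,X):
    p=np.atleast_2d(X)@np.array(c["R"]).T+c["t"]
    return np.c_[c["fx"]*p[:,0]/p[:,2]+c["cx"],c["fy"]*p[:,1]/p[:,2]+c["cy"]]
def cloud(c):
    z=c["range_z"];v,u=np.indices(z.shape)
    p=np.stack([(u-c["cx"])/c["fx"]*z,(v-c["cy"])/c["fy"]*z,z],-1)
    return (p-c["t"])@np.array(c["R"])
def wrist(name):
    from plant import get_state,cams
    s=get_state();c=cams.capture("wrist")
    T=np.eye(4);T[:3,:3]=Ro.from_euler("xyz",s["eef_rot"],degrees=True).as_matrix();T[:3,3]=s["tcp_pos"]
    W=np.linalg.inv(T@np.array(c["T_tool_cam"]));c["R"]=W[:3,:3];c["t"]=W[:3,3]
    pickle.dump(c,open(f"pics/{name}.pkl","wb"));cv2.imwrite(f"pics/{name}.png",c["image"][:,:,::-1])
    return c,s
E
python3 - <<'E'
from h import *
from plant import cams
c=pickle.load(open("pics/top0.pkl","rb"));im=c["image"][:,:,::-1]
a=cv2.resize(im[195:295,140:240],(400,400),interpolation=3);b=cv2.resize(im[205:305,390:490],(400,400),interpolation=3)
cv2.imwrite("pics/z0.png",np.hstack([a,b]))
for n,uv,z in(("new stub",(191,243),.111),("old stub",(430,255),.111),("oilcan",(262,300),.1),("plug",(345,327),.01),("plug2",(320,327),.01),("t",(419,326),.01),("pad",(508,293),.016)):print(n,ray(c,uv,z)[0].round(3))
print("Ttc",np.round(cams.capture("wrist")["T_tool_cam"],3).tolist())
P=cloud(c)
for n,(u0,u1,v0,v1) in dict(new=(140,240,195,295),old=(380,480,205,305)).items():
    q=P[v0:v1,u0:u1].reshape(-1,3);q=q[(q[:,2]>.086)&(q[:,2]<.1)];rc=cv2.minAreaRect((q[:,:2]*1000).astype(np.float32));print(n,len(q),rc,q.mean(0))
E
```

```text
new stub [0.519 0.2   0.111]
old stub [ 0.48  -0.338  0.111]
oilcan [0.386 0.041 0.1  ]
plug [ 0.312 -0.145  0.01 ]
plug2 [ 0.313 -0.085  0.01 ]
t [ 0.311 -0.324  0.01 ]
pad [ 0.387 -0.537  0.016]
Ttc [[0.0, -0.968, -0.252, 0.068], [1.0, 0.0, -0.0, -0.0], [0.0, -0.252, 0.968, -0.136], [0.0, 0.0, 0.0, 1.0]]
new 992 ((521.0595703125, 205.88580322265625), (162.1645050048828, 105.55977630615234), 65.8876953125) [0.51137241 0.20706862 0.09298681]
old 857 ((485.0626525878906, -337.3594970703125), (118.05660247802734, 107.0963363647461), 66.38853454589844) [ 0.48187875 -0.3364786   0.0922609 ]
```

View pics/z0.png

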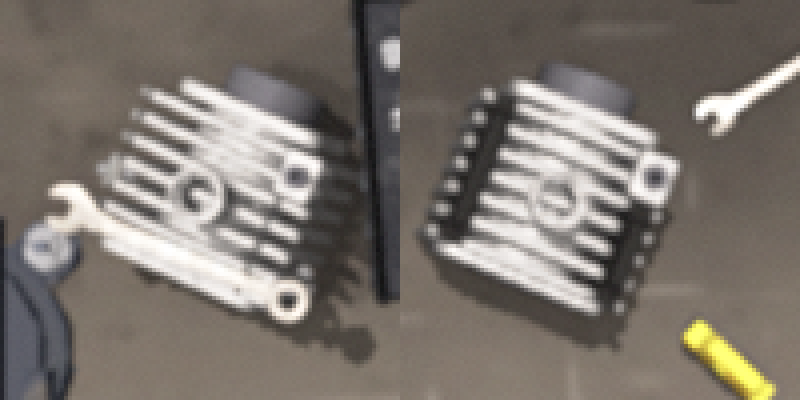

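```bash
python3 - <<'E'
from h import *
c=pickle.load(open("pics/top0.pkl","rb"));P=cloud(c).reshape(-1,3)
for y in np.arange(-.5,.56,.05):
    print(round(y,2),[ int(1000*max([0,*P[(abs(P[:,1]-y)<.025)&(abs(P[:,0]-x)<.025),2]])) for x in np.arange(.3,.71,.05)])
print(ray(c,(284,326),.19))
E
```

```text
-0.5 [7, 20, 19, 10, 8, 11, 27, 30, 29]
-0.45 [6, 46, 48, 5, 10, 12, 32, 27, 30]
-0.4 [4, 5, 32, 111, 108, 82, 28, 29, 31]
-0.35 [22, 7, 101, 117, 116, 95, 7, 43, 39]
-0.3 [18, 8, 6, 110, 114, 112, 29, 44, 29]
-0.25 [7, 7, 7, 102, 91, 8, 45, 40, 31]
-0.2 [5, 6, 6, 7, 41, 39, 39, 50, 228]
-0.15 [21, 18, 6, 1243, 36, 23, 39, 47, 230]
-0.1 [18, 17, 8, 38, 35, 34, 39, 46, 230]
-0.05 [20, 6, 7, 36, 33, 37, 37, 47, 230]
-0.0 [6, 202, 77, 38, 33, 34, 39, 46, 229]
0.05 [7, 176, 136, 36, 33, 36, 37, 62, 229]
0.1 [6, 81, 81, 39, 39, 39, 36, 84, 230]
0.15 [7, 7, 6, 104, 105, 107, 77, 224, 230]
0.2 [7, 6, 6, 102, 114, 113, 85, 6, 6]
0.25 [6, 5, 5, 86, 103, 96, 92, 6, 7]
0.3 [6, 53, 34, 19, 103, 102, 6, 7, 7]
0.35 [165, 189, 180, 191, 161, 160, 104, 6, 7]
0.4 [171, 190, 177, 191, 162, 163, 106, 6, 60]
0.45 [167, 191, 178, 189, 159, 160, 6, 8, 7]
0.5 [3, 15, 6, 0, 0, 4, 6, 11, 11]
0.55 [6, 6, 5, 6, 7, 5, 7, 9, 6]
[[ 0.33726345 -0.01841225  0.19      ]]
```

Call:
apply_moves:
  targets:
    - {"dp": [0.02, -0.02, 0.03], "yaw": 0}
    - {"dp": [0.04, -0.05, 0.03], "yaw": 0}
    - {"dp": [0.065, -0.082, 0.03], "yaw": -3}
    - {"dp": [0.09, -0.115, 0.03], "yaw": -6}
    - {"dp": [0.356, -0.455, 0.03], "yaw": -9}
    - {"dp": [0.356, -0.455, 0.03], "yaw": -9}
    - {"dp": [0.356, -0.455, 0.03], "yaw": -9}
    - {"dp": [0.356, -0.455, 0.03], "yaw": -9}
    - {"dp": [0.356, -0.455, 0.03], "yaw": -9}
    - {"dp": [0.356, -0.455, 0.03], "yaw": -9}
    - {"dp": [0.356, -0.455, 0.03], "yaw": -9}
    - {"dp": [0.356, -0.455, 0.03], "yaw": -9}
    - {"dp": [0.356, -0.455, 0.03], "yaw": -9}
    - {"dp": [0.356, -0.455, 0.02], "yaw": -9}
    - {"dp": [0.356, -0.455, 0.01], "yaw": -9}
    - {"dp": [0.356, -0.455, 0.01], "yaw": -9}
    - {"dp": [0.356, -0.455, 0.01], "yaw": -9}
    - {"dp": [0.356, -0.455, 0.01], "yaw": -9}
  grip: -1

```text
time_s: 1.65
tcp_pos: [0.5195, 0.2, 0.2587]
eef_rot: [180.0, -0.0, -23.0]
contact_force: [0.6, 0.7, 0.9]
gripper_width: 0.0875
gripper_force: 0.0
```

```bash
python3 - <<'E'
from h import *
c,s=wrist("w_new");print(s["time_s"],s["tcp_pos"],s["eef_rot"],s["joints"].round(1),c["fx"],c["cx"],c["cy"])
print((c["range_z"]>0).mean())
c=pickle.load(open("pics/top0.pkl","rb"));P=cloud(c).reshape(-1,3)
m=(P[:,2]>.13)&(P[:,1]>.29)&(P[:,1]<.4)&(P[:,0]>.45)&(P[:,0]<.62);q=P[m]
print(len(q),q[np.argsort(q[:,1])][:12].round(3).tolist())
E
```

```text
1.65 [0.51954598 0.20004781 0.25869507] [ 1.79993573e+02 -2.05234568e-03 -2.30385754e+01] [ 41.2   9.1 -13.5   0.  -67.4  25.7] 359.0542518864434 321.9754994514116 239.02185497533924
0.97244140625
1221 [[0.456, 0.344, 0.143], [0.472, 0.345, 0.157], [0.478, 0.345, 0.147], [0.474, 0.345, 0.147], [0.496, 0.345, 0.131], [0.509, 0.345, 0.146], [0.467, 0.345, 0.136], [0.48, 0.345, 0.15], [0.521, 0.345, 0.135], [0.463, 0.345, 0.184], [0.511, 0.345, 0.15], [0.459, 0.346, 0.179]]
```

View pics/w_new.png

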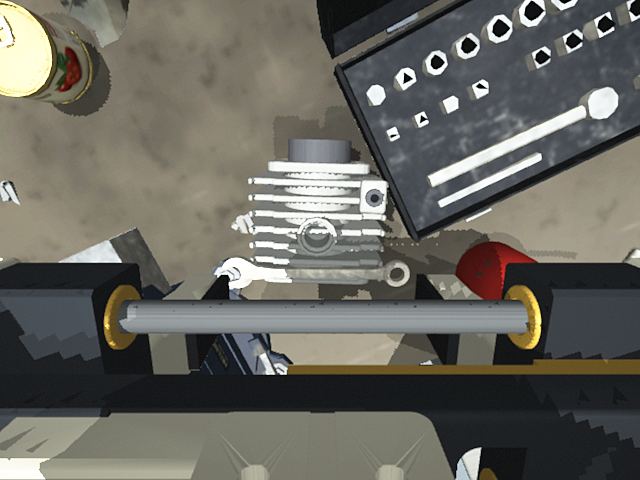

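The wrist view shows the replacement barrel nearly square to the tool. The stub is at (317,234) and the plug boss at (374,197). The spanner runs from its open end at (233,272) to its ring at (397,273), just in front of the fingers.

```bash
cat >> h.py <<'E'
def barrel(c,box,top=True):
    "pose from stub top circle and fin-top extents"
    u0,u1,v0,v1=box;P=cloud(c);g=cv2.cvtColor(c["image"],cv2.COLOR_RGB2GRAY)
    m=np.zeros(g.shape,bool);m[v0:v1,u0:u1]=1
    s=m&(P[...,2]>.104)&(P[...,2]<.118)
    n,l,st,ce=cv2.connectedComponentsWithStats(s.astype(np.uint8));k=1+np.argmax(st[1:,4])
    cn=max(cv2.findContours((l==k).astype(np.uint8),0,1)[0],key=len)[:,0]
    (x,y),rad=cv2.minEnclosingCircle((ray(c,cn,.111)[:,:2]*1000).astype(np.float32))
    f=m&(P[...,2]>.087)&(P[...,2]<.096)
    q=P[f];q[:,:2]=ray(c,np.argwhere(f)[:,::-1],.092)[:,:2]
    return np.array([x,y])/1000,rad,q,f
E
python3 - <<'E'
from h import *
c=pickle.load(open("pics/w_new.pkl","rb"))
P=cloud(c);print("zstd bench",np.std(P[100:130,180:230,2]),P[100:130,180:230,2].mean())
ctr,rad,q,f=barrel(c,(215,415,160,300));print(ctr,rad,len(q))
# fin orientation: edges via Hough on gray
g=cv2.cvtColor(c["image"],cv2.COLOR_RGB2GRAY)
L=cv2.createLineSegmentDetector().detect(g[160:290,230:400])[0][:,0]+[230,160,230,160]
for l in L:
    n=np.hypot(l[2]-l[0],l[3]-l[1])
    if n>28:
        a,b=ray(c,l.reshape(2,2),.092)[:,:2];d=b-a;print(int(n),l.round(),round(np.degrees(np.arctan2(d[1],d[0])),2))
z=P[...,2]
for v in range(160,296,3):
    print(v,"".join("#" if .087<z[v,u]<.096 else "S" if .096<=z[v,u]<.104 else "T" if .104<=z[v,u]<.12 else "." for u in range(210,420,2)))
E
```

```text
zstd bench 0.02276365284027301 0.0014654802847357067
[0.51804541 0.20658675] 16.644996643066406 4426
35 [388. 179. 353. 179.] 67.24
98 [368. 164. 269. 161.] 65.76
103 [256. 183. 359. 186.] -114.82
35 [324. 217. 359. 220.] -116.51
51 [307. 200. 358. 203.] -116.3
43 [297. 228. 253. 225.] 62.96
33 [287. 243. 253. 240.] 61.21
50 [256. 200. 306. 201.] -114.74
105 [361. 214. 256. 210.] 64.77
32 [254. 246. 287. 249.] -118.25
28 [257. 231. 286. 234.] -118.59
103 [359. 198. 256. 194.] 64.83
75 [358. 269. 283. 269.] 66.54
61 [286. 192. 347. 195.] -115.17
67 [256. 216. 323. 217.] -113.63
31 [271. 171. 302. 171.] -112.78
28 [361. 183. 359. 212.] 154.56
32 [314. 210. 347. 209.] -111.23
86 [336. 181. 249. 177.] 64.03
60 [287. 177. 347. 178.] -114.72
72 [293. 282. 366. 284.] -114.85
29 [317. 256. 346. 252.] -103.8
67 [358. 261. 291. 259.] 65.17
48 [289. 264. 338. 265.] -114.69
38 [398. 196. 382. 161.] 4.36
160 .........................................................................................................
163 .................................................................................
[... 4164 characters left out ...]
SSSSSSSSSSSSSSSSSSSSSSSSS.....#SSSS.....
280 ...........##SSSSSSSS...............................######################.........###.SSSSS##SSSSS......
283 .........SSSSSSSSSSS....................................................................SSSSSSSSSS.......
286 ..........SSSSSSSS.........................................................................SSSS..........
289 .........................................................................................................
292 .........................................................................................................
295 .........................................................................................................
```

```bash
cat >> h.py <<'E'
def rot(a):a=np.radians(a);return np.array([[np.cos(a),-np.sin(a)],[np.sin(a),np.cos(a)]])
def fit(c,box,yaw0=-25,zc=(.087,.096),stub=None,exclude=None):
    ctr,rad,q,f=barrel(c,box); ctr0=ctr.copy();yaw=yaw0
    for it in range(6):
        p=(q[:,:2]-ctr)@rot(yaw)*1000          # barrel frame, mm
        k=np.round(p[:,0]/14);ok=(abs(p[:,0]-14*k)<5)&(abs(k)<=2)&(np.abs(p[:,1])<62)
        A=np.c_[p[ok,1],np.ones(ok.sum())];s,o=np.linalg.lstsq(A,p[ok,0]-14*k[ok],rcond=None)[0]
        yaw-=np.degrees(np.arctan(s));ctr=ctr+rot(yaw)@[o/1000,0]
    p=(q[:,:2]-ctr)@rot(yaw)*1000;p=p[abs(p[:,0])<32]
    e=np.percentile(p[:,1],[.3,99.7])
    return dict(stub=ctr0.round(4),rad=round(rad,2),yaw=round(yaw,2),ctr=ctr.round(4),yext=e.round(1))
E
python3 - <<'E'
from h import *
c=pickle.load(open("pics/w_new.pkl","rb"))
B=fit(c,(235,400,160,300));print("wrist new",B)
t=pickle.load(open("pics/top0.pkl","rb"))
print("top new",fit(t,(150,240,200,290)));print("top old",fit(t,(390,470,205,300)))
P=cloud(c)
m=np.zeros(P.shape[:2],bool);m[255:292,215:415]=1;m&=(P[...,2]>.0965)&(P[...,2]<.104)
q=ray(c,np.argwhere(m)[:,::-1],.099)
p=(q[:,:2]-B["ctr"])@rot(B["yaw"])*1000
print("spanner ext x",p[:,0].min(),p[:,0].max()," y",p[:,1].min(),p[:,1].max(),"z",np.median(P[m][:,2]))
for y in(-50,-40,-30,-20,0,20,30):
    w=p[abs(p[:,1]-y)<4,0];print(y,w.min().round(1),w.max().round(1))
E
```

```text
wrist new {'stub': array([0.518 , 0.2066]), 'rad': 16.64, 'yaw': np.float64(-24.79), 'ctr': array([0.5182, 0.2065]), 'yext': array([-63.1,  65.1])}
top new {'stub': array([0.5185, 0.2064]), 'rad': 16.48, 'yaw': np.float64(-24.78), 'ctr': array([0.5187, 0.2063]), 'yext': array([-73. ,  62.7])}
top old {'stub': array([ 0.5003, -0.2935]), 'rad': 35.19, 'yaw': np.float64(-23.63), 'ctr': array([ 0.5006, -0.2936]), 'yext': array([-104.4,   12.8])}
spanner ext x -51.903306722845336 -22.533234950928414  y -81.26344403092783 81.31584366555991 z 0.0992934388180383
-50 -39.6 -30.4
-40 -39.2 -30.7
-30 -39.5 -31.0
-20 -39.8 -30.4
0 -40.5 -31.1
20 -40.1 -31.7
30 -40.4 -32.0
```

Call:
apply_moves:
  targets:
    - {"dp": [-0.0456, -0.0061, 0], "yaw": -91}
    - {"dp": [-0.0456, -0.0061, 0], "yaw": -91}
    - {"dp": [-0.0456, -0.0061, 0], "yaw": -91}
    - {"dp": [-0.0456, -0.0061, 0], "yaw": -91}
    - {"dp": [-0.0456, -0.0061, 0], "yaw": -91}
    - {"dp": [-0.0456, -0.0061, 0], "yaw": -91}
    - {"dp": [-0.0456, -0.0061, 0], "yaw": -91}
    - {"dp": [-0.0456, -0.0061, 0], "yaw": -91}
    - {"dp": [-0.0456, -0.0061, 0], "yaw": -91}
    - {"dp": [-0.0456, -0.0061, 0], "yaw": -91}
    - {"dp": [-0.0456, -0.0061, -0.02], "yaw": -91}
    - {"dp": [-0.0456, -0.0061, -0.04], "yaw": -91}
    - {"dp": [-0.0456, -0.0061, -0.06], "yaw": -91}
    - {"dp": [-0.0456, -0.0061, -0.08], "yaw": -91}
    - {"dp": [-0.0456, -0.0061, -0.1], "yaw": -91}
    - {"dp": [-0.0456, -0.0061, -0.11], "yaw": -91}
    - {"dp": [-0.0456, -0.0061, -0.12], "yaw": -91}
    - {"dp": [-0.0456, -0.0061, -0.12], "yaw": -91}
  grip: 0.09

```text
time_s: 3.2
tcp_pos: [0.4732, 0.194, 0.1374]
eef_rot: [179.9, -0.1, -114.0]
contact_force: [-0.4, 1.3, -0.4]
gripper_width: 0.0395
gripper_force: 0.0
```

```bash
python3 - <<'E'
from h import *
from plant import get_state
s=get_state();print(s["time_s"],s["tcp_pos"].round(4),s["eef_rot"].round(2),s["gripper_width"],s["contact_force"],s["joints"].round(1))
p=rot(-24.8).T@(s["tcp_pos"][:2]-[.5184,.2064])*1000;print(p)
E
```

```text
3.2 [0.4732 0.194  0.1374] [ 1.7995e+02 -9.0000e-02 -1.1397e+02] 0.03948312660390223 [-0.39969255  1.33259606 -0.40992074] [ 44.3  11.3 -28.3  -0.  -50.5 -68.3]
[-35.81201023 -30.1683025 ]
```

Call:
apply_moves:
  targets:
    - {"dp": [0.0005, 0, -0.01], "yaw": 0}
    - {"dp": [0.0005, 0, -0.016], "yaw": 0}
    - {"dp": [0.0005, 0, -0.02], "yaw": 0}
    - {"dp": [0.0005, 0, -0.022], "yaw": 0}
    - {"dp": [0.0005, 0, -0.022], "yaw": 0}

```text
time_s: 3.62
tcp_pos: [0.4745, 0.1937, 0.1163]
eef_rot: [180.0, -0.0, -114.0]
contact_force: [0.4, -0.2, 0.1]
gripper_width: 0.0401
gripper_force: 0.0
```

Call:
apply_moves:
  targets:
    - {"dp": [0, 0, 0], "yaw": 0}
    - {"dp": [0, 0, 0], "yaw": 0}
    - {"dp": [0, 0, 0], "yaw": 0}
    - {"dp": [0, 0, 0], "yaw": 0}
    - {"dp": [0, 0, 0], "yaw": 0}
    - {"dp": [0, 0, 0], "yaw": 0}
  grip: 1
  squeeze: 50

```text
time_s: 4.12
tcp_pos: [0.4745, 0.1938, 0.1167]
eef_rot: [-180.0, 0.0, -114.0]
contact_force: [-0.4, 0.1, 1.7]
gripper_width: 0.009
gripper_force: 50.0
```

Call:
apply_moves:
  targets:
    - {"dp": [0, 0, 0.005], "yaw": 0}
    - {"dp": [0, 0, 0.012], "yaw": 0}
    - {"dp": [0, 0, 0.025], "yaw": 0}
    - {"dp": [0, 0, 0.04], "yaw": 0}
    - {"dp": [0, 0, 0.04], "yaw": 0}

```text
time_s: 4.53
tcp_pos: [0.4759, 0.1946, 0.1597]
eef_rot: [-179.9, 0.2, -114.0]
contact_force: [0.9, 0.9, -1.2]
gripper_width: 0.0088
gripper_force: 49.9
```

```bash
python3 - <<'E'
from h import *
from plant import cams,get_state
print(get_state()["gripper_width"])
c=cams.capture("scene");pickle.dump(c,open("pics/s1.pkl","wb"))
im=c["image"][150:330,150:330,::-1];cv2.imwrite("pics/s1.png",cv2.resize(im,(600,600),interpolation=2))
E
```

```text
0.00884136504200122
```

View pics/s1.png

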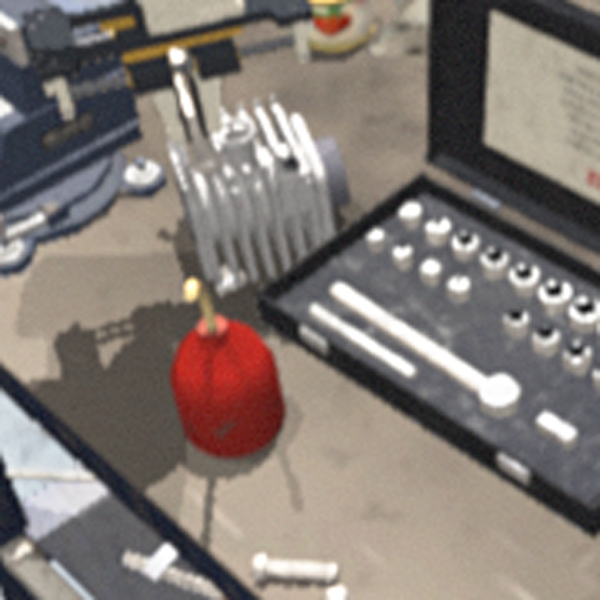

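The crop shows the spanner's open end at about (180,55), roughly 40 mm above the barrel, so it has been lifted. I'll check its tilt from wrist depth.

```bash
cat > tilt.py <<'E'
from h import *
import sys
c,s=wrist(sys.argv[1]);P=cloud(c);z0=s["tcp_pos"][2]
T=Ro.from_euler("xyz",s["eef_rot"],degrees=True).as_matrix()
q=(P-s["tcp_pos"])@T
m=(abs(q[...,1])<.02)&(q[...,2]>.0)&(q[...,2]<.045)&(q[...,0]>-.13)&(q[...,0]<.13)&(c["range_z"]>0)
q=q[m]*1000;print(len(q))
for x in range(-130,130,8):
    w=q[abs(q[:,0]-x)<4]
    if len(w)>3:print(x,len(w),"y",w[:,1].min().round(1),w[:,1].max().round(1),"z",np.percentile(w[:,2],[5,50,95]).round(1))
print(s["tcp_pos"],s["eef_rot"])
E
python3 tilt.py w_sp
```

```text
4273
-34 202 y -4.7 3.2 z [17.  18.  18.7]
-26 246 y -4.6 3.1 z [17.  17.7 18.6]
-18 76 y -4.6 3.1 z [16.8 17.6 18.6]
-2 152 y -5.6 3.6 z [16.7 17.6 18.5]
6 830 y -14.8 12.6 z [ 0.9 13.3 18.7]
14 584 y -15.2 13.2 z [ 2.8 16.5 18.2]
22 339 y -5.7 3.7 z [16.5 17.5 18.4]
30 492 y -10.0 7.6 z [15.7 16.8 18.1]
38 586 y -12.9 10.2 z [15.5 16.7 22.5]
46 602 y -12.4 10.1 z [15.5 16.5 17.8]
54 164 y -8.0 5.7 z [15.5 17.2 21.7]
[0.47532207 0.19440773 0.15831019] [-1.79914106e+02  1.73154866e-01 -1.14012564e+02]
```

Call:
apply_moves:
  targets:
    - {"dp": [0, 0, 0.03], "yaw": 0}
    - {"dp": [0, 0, 0.06], "yaw": 0}
    - {"dp": [0, 0, 0.09], "yaw": 0}
    - {"dp": [0, -0.01, 0.11], "yaw": 0}
    - {"dp": [-0.005, -0.03, 0.11], "yaw": 3}
    - {"dp": [-0.01, -0.06, 0.11], "yaw": 6}
    - {"dp": [-0.016, -0.095, 0.11], "yaw": 9}
    - {"dp": [-0.021, -0.13, 0.11], "yaw": 12}
    - {"dp": [-0.027, -0.165, 0.11], "yaw": 15}
    - {"dp": [-0.033, -0.2, 0.11], "yaw": 18}
    - {"dp": [-0.039, -0.235, 0.11], "yaw": 21}
    - {"dp": [-0.045, -0.27, 0.11], "yaw": 24}
    - {"dp": [-0.05, -0.305, 0.11], "yaw": 24}
    - {"dp": [-0.055, -0.325, 0.1], "yaw": 24}
    - {"dp": [-0.055, -0.334, 0.08], "yaw": 24}
    - {"dp": [-0.055, -0.334, 0.05], "yaw": 24}
    - {"dp": [-0.055, -0.334, 0.02], "yaw": 24}
    - {"dp": [-0.055, -0.334, -0.02], "yaw": 24}
    - {"dp": [-0.055, -0.334, -0.06], "yaw": 24}
    - {"dp": [-0.055, -0.334, -0.06], "yaw": 24}

```text
time_s: 6.3
tcp_pos: [0.414, -0.1404, 0.09]
eef_rot: [179.3, 0.0, -90.2]
contact_force: [-1.7, -0.1, -1.7]
gripper_width: 0.0092
gripper_force: 49.9
```

```bash
python3 tilt.py w_sp2
```

```text
4264
-34 180 y -4.9 2.9 z [16.8 17.8 18.8]
-26 258 y -4.8 2.9 z [16.9 17.7 18.6]
-18 85 y -4.8 2.8 z [16.6 17.6 18.5]
-2 142 y -5.8 3.4 z [16.6 17.6 18.6]
6 750 y -12.0 10.1 z [ 1.1 14.6 18.7]
14 652 y -15.4 13.0 z [ 2.5 16.1 18.1]
22 329 y -5.9 3.5 z [16.4 17.4 18.3]
30 477 y -10.6 6.9 z [15.7 16.9 18.1]
38 609 y -13.2 10.0 z [15.5 16.6 22.1]
46 592 y -12.7 9.9 z [15.4 16.4 17.8]
54 190 y -8.7 5.5 z [15.5 16.9 21.2]
[ 0.41395381 -0.14044549  0.0899634 ] [ 1.79274729e+02  6.58322638e-03 -9.01537586e+01]
```

Call:
apply_moves:
  targets:
    - {"dp": [0.004, 0, -0.02], "yaw": 0}
    - {"dp": [0.004, 0, -0.04], "yaw": 0}
    - {"dp": [0.004, 0, -0.055], "yaw": 0}
    - {"dp": [0.004, 0, -0.06], "yaw": 0}
    - {"dp": [0.004, 0, -0.06], "yaw": 0}
    - {"dp": [0.004, 0, -0.06], "yaw": 0}

```text
time_s: 6.85
tcp_pos: [0.4247, -0.1402, 0.0381]
eef_rot: [-179.9, -0.0, -90.0]
contact_force: [0.4, 0.3, -1.7]
gripper_width: 0.0092
gripper_force: 49.9
```

Call:
apply_moves:
  targets:
    - {"dp": [-0.004, 0, -0.006], "yaw": 0}
    - {"dp": [-0.004, 0, -0.01], "yaw": 0}
    - {"dp": [-0.004, 0, -0.0125], "yaw": 0}
    - {"dp": [-0.004, 0, -0.013], "yaw": 0}
    - {"dp": [-0.004, 0, -0.013], "yaw": 0}

```text
time_s: 7.27
tcp_pos: [0.4195, -0.1402, 0.0246]
eef_rot: [-180.0, -0.0, -90.0]
contact_force: [-3.8, 3.3, 17.3]
gripper_width: 0.009
gripper_force: 50.1
```

Call:
apply_moves:
  targets:
    - {"dp": [0, 0, 0], "yaw": 0}
    - {"dp": [0, 0, 0], "yaw": 0}
    - {"dp": [0, 0, 0], "yaw": 0}
    - {"dp": [0, 0, 0], "yaw": 0}
  grip: 0.5

```text
time_s: 7.6
tcp_pos: [0.4196, -0.1402, 0.0236]
eef_rot: [-180.0, -0.0, -90.0]
contact_force: [0.3, -0.2, 0.2]
gripper_width: 0.0215
gripper_force: 0.0
```

Call:
apply_moves:
  targets:
    - {"dp": [0, 0, 0.01], "yaw": 0}
    - {"dp": [0, 0, 0.03], "yaw": 0}
    - {"dp": [0, 0, 0.06], "yaw": 0}
    - {"dp": [0, 0, 0.1], "yaw": 0}
    - {"dp": [0, 0, 0.13], "yaw": 0}
    - {"dp": [0, 0, 0.15], "yaw": 0}
    - {"dp": [0, 0, 0.15], "yaw": 0}

```text
time_s: 8.18
tcp_pos: [0.422, -0.1403, 0.178]
eef_rot: [-179.5, -0.0, -90.0]
contact_force: [0.2, 0.6, 0.4]
gripper_width: 0.022
gripper_force: 0.0
```

```bash
python3 - <<'E'
from h import *
c,s=wrist("w_sp3");P=cloud(c)
m=(P[...,2]>.004)&(P[...,2]<.012)&(P[...,0]>.39)&(P[...,0]<.455)&(P[...,1]>-.24)&(P[...,1]<.0)
q=P[m];print(s["tcp_pos"],len(q),q.min(0),q.max(0),np.median(q[:,2]))
print(cv2.minAreaRect((q[:,:2]*1000).astype(np.float32)))
E
```

```text
[ 0.42204471 -0.14034102  0.17802229] 1452 [ 0.40817998 -0.19245807  0.00416532] [ 0.43200607 -0.02882182  0.00990718] 0.007467726540186381
((420.9025573730469, -110.6763916015625), (23.660070419311523, 163.5735321044922), 0.674461841583252)
```

Call:
apply_moves:
  targets:
    - {"dp": [0, 0, 0.035], "yaw": 7}
    - {"dp": [0, 0, 0.07], "yaw": 14}
    - {"dp": [0.01, -0.03, 0.085], "yaw": 21}
    - {"dp": [0.02, -0.06, 0.085], "yaw": 28}
    - {"dp": [0.03, -0.09, 0.085], "yaw": 35}
    - {"dp": [0.04, -0.12, 0.085], "yaw": 42}
    - {"dp": [0.05, -0.15, 0.085], "yaw": 49}
    - {"dp": [0.06, -0.18, 0.085], "yaw": 56}
    - {"dp": [0.062, -0.195, 0.085], "yaw": 63}
    - {"dp": [0.062, -0.195, 0.085], "yaw": 66}
    - {"dp": [0.062, -0.195, 0.085], "yaw": 66}
    - {"dp": [0.062, -0.195, 0.085], "yaw": 66}
    - {"dp": [0.062, -0.195, 0.085], "yaw": 66}

```text
time_s: 9.32
tcp_pos: [0.4812, -0.3348, 0.2578]
eef_rot: [-180.0, 0.1, -24.2]
contact_force: [0.2, 0.0, 1.0]
gripper_width: 0.0218
gripper_force: 0.0
```

```bash
python3 - <<'E'
from h import *
c,s=wrist("w_old");print(s["tcp_pos"],s["eef_rot"],s["joints"].round(1))
P=cloud(c);z=P[...,2]
for v in range(140,296,4):
    print(v,"".join("#" if .087<z[v,u]<.096 else "S" if .096<=z[v,u]<.104 else "T" if .104<=z[v,u]<.12 else "." for u in range(220,420,2)))
E
```

```text
[ 0.4812495  -0.33477527  0.25781737] [-1.79998044e+02  6.46110886e-02 -2.41511634e+01] [-15.7  11.9 -10.   -0.  -68.1  81.6]
140 ....................................................................................................
144 ....................................................................................................
148 ....................................................................................................
152 ....................................................................................................
156 ....................................................................................................
160 ....................................................................................................
164 ....................................................................................................
168 ....................................................................................................
172 ..........................................................................##SSSSSSSSSS..............
176 .................########
[... 2420 characters left out ...]
#.............#....##.##.############.######.##SST....................
272 .......................###S##################################################S#.....................
276 ....................................................................................................
280 ....................................................................................................
284 ....................................................................................................
288 ....................................................................................................
292 ....................................................................................................
```

View pics/w_old.png

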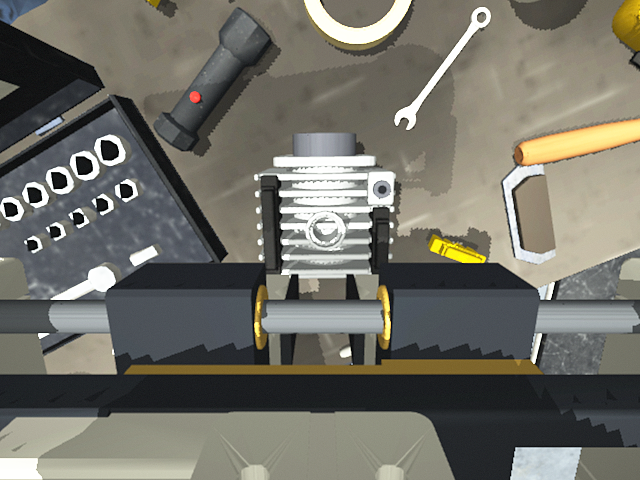

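Three objects could be the combs. The long black one at (270,225) and the short black one at (381,238) sit on the worn barrel, and a yellow one lies loose on the bench at (458,249). The two black ones fit the description, and the enlarged crop z0 already confirmed them. The yellow one is a look-alike.

```bash
sed -i 's/np.abs(p\[:,1\])<62/np.abs(p[:,1])<33/' h.py; python3 - <<'E'
from h import *
c=pickle.load(open("pics/w_old.pkl","rb"));B=fit(c,(250,395,165,285),yaw0=-24);print(B)
n=pickle.load(open("pics/w_new.pkl","rb"));print("new",fit(n,(235,400,160,300)))
P=cloud(c);m=np.zeros(P.shape[:2],bool);m[165:285,240:410]=1;m&=(P[...,2]>.106)&(P[...,2]<.113)
q=ray(c,np.argwhere(m)[:,::-1],.109)[:,:2];p=(q-B["ctr"])@rot(B["yaw"])*1000
for nme,k in(("long",p[:,1]>30),("short",(p[:,1]<-30)&(p[:,0]<14))):
    w=p[k];print(nme,len(w),w.min(0),w.max(0),cv2.minAreaRect(w.astype(np.float32)))
    zz=P[m][k][:,2];print(np.median(zz))
E
```

```text
{'stub': array([ 0.4992, -0.295 ]), 'rad': 33.61, 'yaw': np.float64(-23.97), 'ctr': array([ 0.5   , -0.2953]), 'yext': array([-103.4,   13.2])}
new {'stub': array([0.518 , 0.2066]), 'rad': 16.64, 'yaw': np.float64(-24.78), 'ctr': array([0.5181, 0.2066]), 'yext': array([-63.1,  65.1])}Traceback (most recent call last):
  File "<stdin>", line 7, in <module>
    return umr_minimum(a, axis, None, out, keepdims, initial, where)
ValueError: zero-size array to reduction operation minimum which has no identity
```

```bash
sed -i 's/s=m&(P\[...,2\]>.104)&(P\[...,2\]<.118)/s=m\&(P[...,2]>.104)\&(P[...,2]<.118);uc=(u0+u1)\/\/2;w=(u1-u0)\/\/4;s[:,:uc-w]=0;s[:,uc+w:]=0/' h.py; python3 - <<'E'
from h import *
c=pickle.load(open("pics/w_old.pkl","rb"));B=fit(c,(250,395,165,285),yaw0=-24);print(B)
n=pickle.load(open("pics/w_new.pkl","rb"));print("new",fit(n,(235,400,160,300)))
P=cloud(c);m=np.zeros(P.shape[:2],bool);m[165:285,240:410]=1;m&=(P[...,2]>.106)&(P[...,2]<.113)
q=ray(c,np.argwhere(m)[:,::-1],.109)[:,:2];p=(q-B["ctr"])@rot(B["yaw"])*1000
for nme,k in(("long",p[:,1]>30),("short",(p[:,1]<-30)&(p[:,0]<14))):
    w=p[k];print(nme,len(w),w.min(0),w.max(0),cv2.minAreaRect(w.astype(np.float32)),np.median(P[m][k][:,2]))
for nme,v in(("Lgrip",(20,47)),("Sgrip",(-21,-47))):print(nme,B["ctr"]+rot(B["yaw"])@v/1000)
E
```

```text
{'stub': array([ 0.4819, -0.3365]), 'rad': 16.53, 'yaw': np.float64(-23.52), 'ctr': array([ 0.4819, -0.3365]), 'yext': array([-58.3,  58.1])}
new {'stub': array([0.518 , 0.2066]), 'rad': 16.64, 'yaw': np.float64(-24.78), 'ctr': array([0.5181, 0.2066]), 'yext': array([-63.1,  65.1])}
long 988 [-34.751925    40.96153022] [34.81871695 51.15071004] ((0.032867431640625, 46.0574836730957), (10.170661926269531, 69.55077362060547), 89.8716812133789) 0.10896169466130479
short 509 [-34.78327569 -52.12459034] [  7.17370187 -41.91232398] ((-13.68204116821289, -47.25363540649414), (41.950469970703125, 9.862398147583008), 1.5538431406021118) 0.10887639799854835
Lgrip [ 0.51899467 -0.3013861 ]
Sgrip [ 0.44388841 -0.37121483]
```

```bash
python3 - <<'E'
from h import *
n=pickle.load(open("pics/w_new.pkl","rb"));t=pickle.load(open("pics/top0.pkl","rb"))
tcp=np.array([.5558,.2401])
for nm,c in(("wrist",n),("top",t)):
    P=cloud(c).reshape(-1,3);p=P.copy();p[:,:2]=(P[:,:2]-tcp)@rot(-24.8)
    m=(P[:,2]>.1)&(P[:,2]<.23)&(p[:,1]>.085)&(p[:,1]<.15)&(abs(p[:,0])<.06)
    print(nm,m.sum());
    w=p[m]
    for a in np.arange(-.06,.06,.01):
        k=w[abs(w[:,0]-a)<.005]
        if len(k):
            i=k[:,2]>.14
            print(round(a,3),"n",len(k),"ymin",k[:,1].min().round(3),"zmax",k[:,2].max().round(3),"ymin z>.14",k[i,1].min().round(3) if i.any() else None)
E
```

```text
wrist 585
-0.05 n 218 ymin 0.12 zmax 0.104 ymin z>.14 None
-0.04 n 319 ymin 0.123 zmax 0.104 ymin z>.14 None
-0.03 n 48 ymin 0.127 zmax 0.104 ymin z>.14 None
top 117
-0.06 n 21 ymin 0.113 zmax 0.104 ymin z>.14 None
-0.05 n 46 ymin 0.117 zmax 0.107 ymin z>.14 None
-0.04 n 41 ymin 0.123 zmax 0.106 ymin z>.14 None
-0.03 n 9 ymin 0.127 zmax 0.105 ymin z>.14 None
```

Call:
apply_moves:
  targets:
    - {"dp": [0.0365, 0.0328, 0], "yaw": 0.6}
    - {"dp": [0.0375, 0.0328, -0.03], "yaw": 0.6}
    - {"dp": [0.0375, 0.0328, -0.06], "yaw": 0.6}
    - {"dp": [0.0375, 0.0328, -0.09], "yaw": 0.6}
    - {"dp": [0.0375, 0.0328, -0.11], "yaw": 0.6}
    - {"dp": [0.0375, 0.0328, -0.11], "yaw": 0.6}
    - {"dp": [0.0375, 0.0328, -0.11], "yaw": 0.6}
  grip: 0.4

```text
time_s: 9.95
tcp_pos: [0.5187, -0.3019, 0.1483]
eef_rot: [180.0, 0.1, -23.4]
contact_force: [0.4, 0.4, 0.8]
gripper_width: 0.0263
gripper_force: 0.0
```

Call:
apply_moves:
  targets:
    - {"dp": [0, 0, 0], "yaw": 0}
    - {"dp": [0, 0, -0.008], "yaw": 0}
    - {"dp": [0, 0, -0.016], "yaw": 0}
    - {"dp": [0, 0, -0.024], "yaw": 0}
    - {"dp": [0, 0, -0.028], "yaw": 0}
    - {"dp": [0, 0, -0.0305], "yaw": 0}
    - {"dp": [0, 0, -0.0305], "yaw": 0}
  grip: 0.55

```text
time_s: 10.53
tcp_pos: [0.5186, -0.3024, 0.1172]
eef_rot: [180.0, 0.1, -23.4]
contact_force: [0.0, -0.0, -0.3]
gripper_width: 0.0195
gripper_force: 0.0
```

Call:
apply_moves:
  targets:
    - {"dp": [0, 0, 0], "yaw": 0}
    - {"dp": [0, 0, 0], "yaw": 0}
    - {"dp": [0, 0, 0], "yaw": 0}
    - {"dp": [0, 0, 0], "yaw": 0}
    - {"dp": [0, 0, 0], "yaw": 0}
  grip: 1
  squeeze: 50

```text
time_s: 10.95
tcp_pos: [0.5192, -0.3025, 0.1183]
eef_rot: [-180.0, -0.0, -23.4]
contact_force: [1.0, -0.3, 0.3]
gripper_width: 0.0092
gripper_force: 50.0
```

```bash
python3 -c "
from plant import get_state
s=get_state();print(s['tcp_pos'],s['eef_rot'],s['contact_force'],s['moment'],s['gripper_width'])"
```

```text
[ 0.51920868 -0.30252751  0.11833647] [-1.79997261e+02 -3.43360031e-02 -2.34250537e+01] [ 1.03210037 -0.34063126  0.32621887] [-0.09031585 -0.1113546  -0.0032532 ] 0.009194562287244641
```

Call:
apply_moves:
  targets:
    - {"dp": [0, 0, 0.004], "yaw": 0}
    - {"dp": [0, 0, 0.01], "yaw": 0}
    - {"dp": [0, 0, 0.018], "yaw": 0}
    - {"dp": [0, 0, 0.028], "yaw": 0}
    - {"dp": [0, 0, 0.04], "yaw": 0}
    - {"dp": [0, 0, 0.06], "yaw": 0}
    - {"dp": [0, 0, 0.09], "yaw": 0}
    - {"dp": [0, 0, 0.12], "yaw": 0}
    - {"dp": [0, 0, 0.15], "yaw": 0}
    - {"dp": [0, 0, 0.16], "yaw": 0}
    - {"dp": [0, 0, 0.16], "yaw": 0}

```text
time_s: 11.87
tcp_pos: [0.5204, -0.3031, 0.283]
eef_rot: [-180.0, -0.4, -23.4]
contact_force: [0.7, -0.3, -0.9]
gripper_width: 0.0099
gripper_force: 50.0
```

```bash
cat > held.py <<'E'
from h import *
import sys
c,s=wrist(sys.argv[1]);P=cloud(c)
T=Ro.from_euler("xyz",s["eef_rot"],degrees=True).as_matrix();q=(P-s["tcp_pos"])@T*1000
print(s["tcp_pos"].round(4),s["eef_rot"].round(2),s["gripper_width"].round(4),s["contact_force"].round(1),s["joints"].round(1))
m=(abs(q[...,1])<12)&(q[...,2]>0)&(q[...,2]<60)&(abs(q[...,0])<80)&(c["range_z"]>0)
q=q[m]
for x in range(-76,80,6):
    w=q[abs(q[:,0]-x)<3]
    if len(w)>3:
        r_=w[w[:,2]<16]
        print(x,len(w),"z",np.percentile(w[:,2],[5,50,95]).round(1),"rib",len(r_),*( (r_[:,1].min().round(1),r_[:,1].max().round(1)) if len(r_) else ()))
E
python3 held.py w_l1
```

```text
Traceback (most recent call last):
  File "held.py", line 5, in <module>
    print(s["tcp_pos"].round(4),s["eef_rot"].round(2),s["gripper_width"].round(4),s["contact_force"].round(1),s["joints"].round(1))
                                                      ^^^^^^^^^^^^^^^^^^^^^^^^
AttributeError: 'float' object has no attribute 'round'
```

Call:
apply_moves:
  targets:
    - {"dp": [0.001, 0.015, 0], "yaw": 0}
    - {"dp": [0.003, 0.045, 0], "yaw": 0}
    - {"dp": [0.005, 0.08, 0], "yaw": 0}
    - {"dp": [0.008, 0.12, 0], "yaw": 0}
    - {"dp": [0.011, 0.16, 0], "yaw": -0.5}
    - {"dp": [0.014, 0.2, 0], "yaw": -1}
    - {"dp": [0.016, 0.24, 0], "yaw": -1.4}
    - {"dp": [0.019, 0.28, 0], "yaw": -1.4}
    - {"dp": [0.022, 0.32, 0], "yaw": -1.4}
    - {"dp": [0.025, 0.36, 0], "yaw": -1.4}
    - {"dp": [0.028, 0.4, 0], "yaw": -1.4}
    - {"dp": [0.03, 0.44, 0], "yaw": -1.4}
    - {"dp": [0.033, 0.48, 0], "yaw": -1.4}
    - {"dp": [0.035, 0.515, -0.01], "yaw": -1.4}
    - {"dp": [0.037, 0.535, -0.03], "yaw": -1.4}
    - {"dp": [0.037, 0.543, -0.06], "yaw": -1.4}
    - {"dp": [0.037, 0.543, -0.08], "yaw": -1.4}
    - {"dp": [0.037, 0.543, -0.09], "yaw": -1.4}
    - {"dp": [0.037, 0.543, -0.09], "yaw": -1.4}
    - {"dp": [0.037, 0.543, -0.09], "yaw": -1.4}

```text
time_s: 13.58
tcp_pos: [0.556, 0.2401, 0.188]
eef_rot: [179.9, 0.0, -24.8]
contact_force: [-0.3, -1.0, 0.4]
gripper_width: 0.0095
gripper_force: 50.0
```

```bash
sed -i 's/s\["gripper_width"\].round(4)/s["gripper_width"]/' held.py; python3 held.py w_l2; python3 - <<'E'
from h import *
c=pickle.load(open("pics/w_l2.pkl","rb"));P=cloud(c);z=P[...,2]
for v in range(100,300,8):
    print(v,"".join("#" if .085<z[v,u]<.098 else "T" if .098<=z[v,u]<.12 else "." if z[v,u]<.12 else "^" for u in range(180,480,3)))
E
```

```text
[0.556  0.2401 0.188 ] [ 1.7992e+02  1.0000e-02 -2.4830e+01] 0.009494717041950986 [-0.3 -1.   0.4] [ 41.8  16.7 -13.2   0.  -60.2  23.3]
-40 12 z [22.8 23.3 23.7] rib 0
-34 33 z [22.3 23.4 24.2] rib 0
-28 204 z [ 8.3  9.6 23.3] rib 183 -5.9 4.0
-22 269 z [ 8.5  9.4 11.1] rib 262 -5.8 3.9
-16 234 z [ 8.4  9.4 10.6] rib 234 -5.7 3.9
2 97 z [ 8.6  9.5 10.9] rib 97 -5.5 3.7
8 756 z [ 1.3  9.2 19.8] rib 669 -11.8 10.4
14 814 z [ 3.6 14.2 23.9] rib 483 -12.0 11.9
20 456 z [22.4 23.6 28.9] rib 0
26 8 z [24.3 24.5 28.1] rib 0
100 ....................................................................................................
108 ...^..........^.............................................^.......................................
116 .....................^..............................................................................
124 ....................................................................................................
132 ....................................................................................^...............
140 ...............................................
[... 1348 characters left out ...]
.............^^^^^^^^^...................................###TTTTTTTTTT
252 .........................................^.^^^^^^^^^^....................................#TT#TTTTTT#
260 ..........................................#^^^^^^^^^^##############################################.
268 ^^^^^^^^^^^^^^^^^^^^^^^^^^^^^^^^^^^^^......^^^^^^^^^^......^^^^^^^^^^^^^^^^^^^^^^^^^^^^^^^^^^^^^^^^^
276 ^^^^^^^^^^^^^^^^^^^^^^^^^^^^^^^^^^^^^^^^^.^^^^^^^^^^^^^^^^^^^^^^^^^^^^^^^^^^^^^^^^^^^^^^^^^^^^^^^^^^
284 ^^^^^^^^^^^^^^^^^^^^^^^^^^^^^^^^^^^^^^^^^^^^^^^^^^^^^^^^^^^^^^^^^^^^^^^^^^^^^^^^^^^^^^^^^^^^^^^^^^^^
292 ^^^^^^^^^^^^^^^^^^^^^^^^^^^^^^^^^^^^^^^^^^^^^^^^^^^^^^^^^^^^^^^^^^^^^^^^^^^^^^^^^^^^^^^^^^^^^^^^^^^^
```

Call:
apply_moves:
  targets:
    - {"dp": [0.0004, 0.0003, -0.015], "yaw": 0}
    - {"dp": [0.0004, 0.0003, -0.03], "yaw": 0}
    - {"dp": [0.0004, 0.0003, -0.036], "yaw": 0}
    - {"dp": [0.0004, 0.0003, -0.04], "yaw": 0}
    - {"dp": [0.0004, 0.0003, -0.043], "yaw": 0}
    - {"dp": [0.0004, 0.0003, -0.046], "yaw": 0}
    - {"dp": [0.0004, 0.0003, -0.048], "yaw": 0}
    - {"dp": [0.0004, 0.0003, -0.05], "yaw": 0}
    - {"dp": [0.0004, 0.0003, -0.05], "yaw": 0}

```text
time_s: 14.38
tcp_pos: [0.5564, 0.2408, 0.138]
eef_rot: [180.0, 0.0, -24.8]
contact_force: [-1.0, -1.9, -0.5]
gripper_width: 0.0092
gripper_force: 50.0
```

```bash
cat > st.py <<'E'
from h import *
from plant import get_state
s=get_state();print(s["time_s"],s["tcp_pos"].round(4),s["eef_rot"].round(2),s["contact_force"].round(1),s["moment"].round(2),round(s["gripper_width"],4))
print("new frame mm",(rot(-24.8).T@(s["tcp_pos"][:2]-[.5182,.2065])*1000).round(1))
E
python3 st.py
```

```text
14.3833 [0.5564 0.2408 0.138 ] [180.     0.   -24.83] [-1.  -1.9 -0.5] [-0.03 -0.02  0.07] 0.0092
new frame mm [20.3 47.2]
```

Call:
apply_moves:
  targets:
    - {"dp": [0, 0, -0.003], "yaw": 0}
    - {"dp": [0, 0, -0.006], "yaw": 0}
    - {"dp": [0, 0, -0.009], "yaw": 0}
    - {"dp": [0, 0, -0.012], "yaw": 0}
    - {"dp": [0, 0, -0.015], "yaw": 0}
    - {"dp": [0, 0, -0.017], "yaw": 0}
    - {"dp": [0, 0, -0.019], "yaw": 0}
    - {"dp": [0, 0, -0.0195], "yaw": 0}
    - {"dp": [0, 0, -0.0195], "yaw": 0}

```text
time_s: 15.13
tcp_pos: [0.5564, 0.2408, 0.1185]
eef_rot: [180.0, 0.0, -24.8]
contact_force: [0.2, -0.1, -1.2]
gripper_width: 0.0094
gripper_force: 50.0
```

```bash
python3 st.py
```

```text
15.1333 [0.5564 0.2408 0.1185] [ 1.7999e+02  1.0000e-02 -2.4820e+01] [ 0.2 -0.1 -1.2] [ 0.   -0.04  0.04] 0.0094
new frame mm [20.2 47.2]
```

Call:
apply_moves:
  targets:
    - {"dp": [0, 0, -0.0007], "yaw": 0}
    - {"dp": [0, 0, -0.0014], "yaw": 0}
    - {"dp": [0, 0, -0.0014], "yaw": 0}

```text
time_s: 15.38
tcp_pos: [0.5565, 0.2409, 0.1183]
eef_rot: [-180.0, -0.0, -24.8]
contact_force: [-3.7, -0.6, 6.5]
gripper_width: 0.01
gripper_force: 50.0
```

Contact at the floor, so the comb is home. Next: release narrowly, lift, then check.

Call:
apply_moves:
  targets:
    - {"dp": [0, 0, -0.001], "yaw": 0}
    - {"dp": [0, 0, -0.001], "yaw": 0}
    - {"dp": [0, 0, -0.001], "yaw": 0}
    - {"dp": [0, 0, -0.001], "yaw": 0}
  grip: 0.6

```text
time_s: 15.72
tcp_pos: [0.5565, 0.2409, 0.1162]
eef_rot: [-180.0, -0.0, -24.8]
contact_force: [-0.4, -0.2, 0.2]
gripper_width: 0.0174
gripper_force: 0.0
```

Call:
apply_moves:
  targets:
    - {"dp": [0, 0, 0.01], "yaw": 0}
    - {"dp": [0, 0, 0.03], "yaw": 0}
    - {"dp": [0, 0, 0.06], "yaw": 0}
    - {"dp": [-0.01, -0.01, 0.1], "yaw": 0}
    - {"dp": [-0.03, -0.03, 0.14], "yaw": 0}
    - {"dp": [-0.036, -0.04, 0.14], "yaw": 0}
    - {"dp": [-0.036, -0.04, 0.14], "yaw": 0}
    - {"dp": [-0.036, -0.04, 0.14], "yaw": 0}

```text
time_s: 16.38
tcp_pos: [0.5201, 0.2004, 0.2576]
eef_rot: [-179.9, -0.0, -24.9]
contact_force: [0.0, 0.5, -0.3]
gripper_width: 0.0175
gripper_force: 0.0
```

```bash
cat > chk.py <<'E'
from h import *
import sys
c,s=wrist(sys.argv[1]);print(s["time_s"],s["tcp_pos"].round(4))
box=tuple(map(int,sys.argv[2].split(",")))
B=fit(c,box,yaw0=-24.8);print(B)
P=cloud(c);m=np.zeros(P.shape[:2],bool);m[box[2]:box[3]+40,box[0]:box[1]]=1
p=P.copy();p[...,:2]=(P[...,:2]-B["ctr"])@rot(B["yaw"]);p*=1000
m&=(p[...,2]>106)&(p[...,2]<116)
for nme,k in(("long",m&(p[...,1]>30)&(abs(p[...,0])<50)),("short",m&(p[...,1]<-30)&(p[...,0]<14))):
    if k.sum()<20:print(nme,k.sum());continue
    w=(ray(c,np.argwhere(k)[:,::-1],.109)[:,:2]-B["ctr"])@rot(B["yaw"])*1000
    print(nme,len(w),cv2.minAreaRect(w.astype(np.float32)),"z",np.median(p[k][:,2]))
    for a in range(-36,40,9):
        q=p[k];q=q[abs(q[:,0]-a)<4.5];
        if len(q)>3:print(a,np.median(q[:,2]).round(1),end="; ")
    print()
E
python3 chk.py w_c1 235,400,160,300
```

```text
16.3833 [0.5201 0.2004 0.2576]
{'stub': array([0.5182, 0.2067]), 'rad': 16.6, 'yaw': np.float64(-24.64), 'ctr': array([0.5183, 0.2067]), 'yext': array([-58.1,  58.4])}
long 816 ((6.808616638183594, 47.6252326965332), (10.366965293884277, 55.941768646240234), 89.82965087890625) z 108.88616552242188
-18 108.9; -9 108.9; 0 108.8; 9 108.9; 18 109.1; 27 108.9; 36 106.4; 
short 0
```

Call:
apply_moves:
  targets:
    - {"dp": [-0.003, -0.02, 0.02], "yaw": 0}
    - {"dp": [-0.008, -0.055, 0.02], "yaw": 0}
    - {"dp": [-0.013, -0.095, 0.02], "yaw": 0}
    - {"dp": [-0.018, -0.135, 0.02], "yaw": 0}
    - {"dp": [-0.023, -0.175, 0.02], "yaw": 0}
    - {"dp": [-0.029, -0.215, 0.02], "yaw": 0}
    - {"dp": [-0.034, -0.255, 0.02], "yaw": 0.5}
    - {"dp": [-0.04, -0.295, 0.02], "yaw": 1}
    - {"dp": [-0.045, -0.335, 0.02], "yaw": 1.4}
    - {"dp": [-0.05, -0.375, 0.02], "yaw": 1.4}
    - {"dp": [-0.055, -0.415, 0.02], "yaw": 1.4}
    - {"dp": [-0.061, -0.455, 0.02], "yaw": 1.4}
    - {"dp": [-0.066, -0.495, 0.02], "yaw": 1.4}
    - {"dp": [-0.072, -0.535, 0.01], "yaw": 1.4}
    - {"dp": [-0.0766, -0.56, -0.02], "yaw": 1.4}
    - {"dp": [-0.0766, -0.5718, -0.05], "yaw": 1.4}
    - {"dp": [-0.0766, -0.5718, -0.08], "yaw": 1.4}
    - {"dp": [-0.0766, -0.5718, -0.11], "yaw": 1.4}
    - {"dp": [-0.0766, -0.5718, -0.11], "yaw": 1.4}
    - {"dp": [-0.0766, -0.5718, -0.11], "yaw": 1.4}
  grip: 0.5

```text
time_s: 18.1
tcp_pos: [0.4428, -0.3707, 0.1441]
eef_rot: [180.0, 0.3, -23.4]
contact_force: [0.1, -0.2, 1.7]
gripper_width: 0.0219
gripper_force: 0.0
```

```bash
python3 - <<'E'
from h import *
c,s=wrist("w_s0");P=cloud(c);p=(P[...,:2]-[.4819,-.3365])@rot(-23.5)*1000;z=P[...,2]*1000
print(s["tcp_pos"].round(4),s["eef_rot"].round(2),s["gripper_width"],rot(-23.5).T@(s["tcp_pos"][:2]-[.4819,-.3365])*1000)
k=(z>106)&(z<112)&(p[...,1]<-35)&(p[...,0]<14)&(p[...,0]>-60)
print(k.sum(),p[k].min(0),p[k].max(0),np.median(z[k]))
E
```

```text
[ 0.4428 -0.3707  0.1441] [179.97   0.34 -23.42] 0.02193667741637668 [-22.20860982 -46.92296286]
1335 [-31.30566416 -52.80915593] [  7.51299787 -42.64480881] 108.85213613754084
```

Call:
apply_moves:
  targets:
    - {"dp": [0, -0.0004, -0.008], "yaw": 0}
    - {"dp": [0, -0.0004, -0.016], "yaw": 0}
    - {"dp": [0, -0.0004, -0.022], "yaw": 0}
    - {"dp": [0, -0.0004, -0.026], "yaw": 0}
    - {"dp": [0, -0.0004, -0.028], "yaw": 0}
    - {"dp": [0, -0.0004, -0.028], "yaw": 0}
    - {"dp": [0, -0.0004, -0.028], "yaw": 0}

```text
time_s: 18.73
tcp_pos: [0.4439, -0.3714, 0.1183]
eef_rot: [180.0, -0.0, -23.4]
contact_force: [0.1, -0.4, -0.9]
gripper_width: 0.0219
gripper_force: 0.0
```

Call:
apply_moves:
  targets:
    - {"dp": [0, 0, 0], "yaw": 0}
    - {"dp": [0, 0, 0], "yaw": 0}
    - {"dp": [0, 0, 0], "yaw": 0}
    - {"dp": [0, 0, 0], "yaw": 0}
    - {"dp": [0, 0, 0], "yaw": 0}
  grip: 1
  squeeze: 50

```text
time_s: 19.15
tcp_pos: [0.444, -0.3715, 0.1184]
eef_rot: [180.0, -0.0, -23.4]
contact_force: [0.2, -0.8, 0.5]
gripper_width: 0.0092
gripper_force: 50.0
```

```bash
python3 st.py
```

```text
19.15 [ 0.444  -0.3715  0.1184] [ 1.800e+02 -3.000e-02 -2.342e+01] [ 0.2 -0.8  0.5] [-0.01  0.07  0.01] 0.0092
new frame mm [ 175.  -555.8]
```

Call:
apply_moves:
  targets:
    - {"dp": [0, 0, 0.004], "yaw": 0}
    - {"dp": [0, 0, 0.01], "yaw": 0}
    - {"dp": [0, 0, 0.018], "yaw": 0}
    - {"dp": [0, 0, 0.028], "yaw": 0}
    - {"dp": [0, 0, 0.04], "yaw": 0}
    - {"dp": [0, 0, 0.06], "yaw": 0}
    - {"dp": [0, 0, 0.09], "yaw": 0}
    - {"dp": [0, 0, 0.12], "yaw": 0}
    - {"dp": [0, 0, 0.15], "yaw": 0}
    - {"dp": [0, 0, 0.16], "yaw": 0}
    - {"dp": [0, 0, 0.16], "yaw": 0}

```text
time_s: 20.07
tcp_pos: [0.4451, -0.3722, 0.2829]
eef_rot: [180.0, -0.4, -23.4]
contact_force: [0.3, 0.0, -0.4]
gripper_width: 0.0093
gripper_force: 50.0
```

Call:
apply_moves:
  targets:
    - {"dp": [0.004, 0.015, 0], "yaw": 0}
    - {"dp": [0.01, 0.045, 0], "yaw": 0}
    - {"dp": [0.018, 0.08, 0], "yaw": 0}
    - {"dp": [0.026, 0.12, 0], "yaw": 0}
    - {"dp": [0.034, 0.16, 0], "yaw": -0.5}
    - {"dp": [0.04, 0.2, 0], "yaw": -1}
    - {"dp": [0.045, 0.24, 0], "yaw": -1.4}
    - {"dp": [0.05, 0.28, 0], "yaw": -1.4}
    - {"dp": [0.05, 0.32, 0], "yaw": -1.4}
    - {"dp": [0.05, 0.36, 0], "yaw": -1.4}
    - {"dp": [0.05, 0.4, 0], "yaw": -1.4}
    - {"dp": [0.048, 0.44, 0], "yaw": -1.4}
    - {"dp": [0.045, 0.48, 0], "yaw": -1.4}
    - {"dp": [0.04, 0.515, -0.01], "yaw": -1.4}
    - {"dp": [0.0356, 0.535, -0.03], "yaw": -1.4}
    - {"dp": [0.0356, 0.5441, -0.06], "yaw": -1.4}
    - {"dp": [0.0356, 0.5441, -0.08], "yaw": -1.4}
    - {"dp": [0.0356, 0.5441, -0.09], "yaw": -1.4}
    - {"dp": [0.0356, 0.5441, -0.09], "yaw": -1.4}
    - {"dp": [0.0356, 0.5441, -0.09], "yaw": -1.4}

```text
time_s: 21.73
tcp_pos: [0.4796, 0.1724, 0.1884]
eef_rot: [180.0, -0.0, -24.8]
contact_force: [-0.2, -0.9, -0.5]
gripper_width: 0.0092
gripper_force: 50.0
```

```bash
python3 st.py; python3 held.py w_s2
```

```text
21.7333 [0.4796 0.1724 0.1884] [179.95  -0.   -24.84] [-0.2 -0.9 -0.5] [-0.03 -0.03 -0.02] 0.0092
new frame mm [-20.8 -47.2]
[0.4796 0.1724 0.1884] [179.95  -0.   -24.84] 0.009219473303945807 [-0.2 -0.9 -0.5] [ 41.9   7.8 -24.8   0.  -57.4  23.3]
-22 54 z [22.7 23.4 24.2] rib 0
-16 11 z [11.6 12.1 13.4] rib 11 -0.7 3.9
2 98 z [ 8.6  9.6 10.8] rib 98 -5.6 3.7
8 731 z [ 1.2  9.2 19.5] rib 655 -11.8 10.8
14 616 z [ 2.2  9.7 24.2] rib 529 -11.9 12.0
20 405 z [ 8.6  9.8 24.1] rib 321 -5.9 4.1
26 577 z [ 9.4 14.9 24. ] rib 323 -5.9 4.1
32 382 z [22.4 23.4 24.4] rib 0
38 164 z [22.9 24.5 29.8] rib 0
```

Call:
apply_moves:
  targets:
    - {"dp": [0, 0, -0.015], "yaw": 0}
    - {"dp": [0, 0, -0.03], "yaw": 0}
    - {"dp": [0, 0, -0.036], "yaw": 0}
    - {"dp": [0, 0, -0.04], "yaw": 0}
    - {"dp": [0, 0, -0.043], "yaw": 0}
    - {"dp": [0, 0, -0.046], "yaw": 0}
    - {"dp": [0, 0, -0.048], "yaw": 0}
    - {"dp": [0, 0, -0.05], "yaw": 0}
    - {"dp": [0, 0, -0.05], "yaw": 0}

```text
time_s: 22.53
tcp_pos: [0.4794, 0.1728, 0.1381]
eef_rot: [180.0, 0.0, -24.8]
contact_force: [-0.1, 0.7, -0.6]
gripper_width: 0.0098
gripper_force: 50.0
```

Call:
apply_moves:
  targets:
    - {"dp": [0, 0, -0.003], "yaw": 0}
    - {"dp": [0, 0, -0.006], "yaw": 0}
    - {"dp": [0, 0, -0.009], "yaw": 0}
    - {"dp": [0, 0, -0.012], "yaw": 0}
    - {"dp": [0, 0, -0.015], "yaw": 0}
    - {"dp": [0, 0, -0.017], "yaw": 0}
    - {"dp": [0, 0, -0.019], "yaw": 0}
    - {"dp": [0, 0, -0.0202], "yaw": 0}
    - {"dp": [0, 0, -0.0207], "yaw": 0}
    - {"dp": [0, 0, -0.0207], "yaw": 0}

```text
time_s: 23.37
tcp_pos: [0.4794, 0.1727, 0.1184]
eef_rot: [180.0, -0.0, -24.8]
contact_force: [-3.9, -1.0, 10.5]
gripper_width: 0.0097
gripper_force: 50.0
```

Call:
apply_moves:
  targets:
    - {"dp": [0, 0, 0], "yaw": 0}
    - {"dp": [0, 0, 0], "yaw": 0}
    - {"dp": [0, 0, 0], "yaw": 0}
    - {"dp": [0, 0, 0], "yaw": 0}
  grip: 0.6

```text
time_s: 23.7
tcp_pos: [0.4794, 0.1728, 0.1174]
eef_rot: [180.0, 0.0, -24.8]
contact_force: [0.8, 1.1, 0.8]
gripper_width: 0.0174
gripper_force: 0.0
```

Call:
apply_moves:
  targets:
    - {"dp": [0, 0, 0.01], "yaw": 0}
    - {"dp": [0, 0, 0.03], "yaw": 0}
    - {"dp": [0, 0, 0.06], "yaw": 0}
    - {"dp": [-0.01, 0.005, 0.1], "yaw": 0}
    - {"dp": [-0.02, 0.01, 0.14], "yaw": 0}
    - {"dp": [-0.02, 0.015, 0.14], "yaw": 0}
    - {"dp": [-0.02, 0.015, 0.14], "yaw": 0}
    - {"dp": [-0.02, 0.015, 0.14], "yaw": 0}

```text
time_s: 24.37
tcp_pos: [0.4591, 0.1878, 0.258]
eef_rot: [-179.9, -0.0, -24.8]
contact_force: [-0.5, -0.4, -0.9]
gripper_width: 0.0175
gripper_force: 0.0
```

```bash
python3 - <<'E'
from h import *
from plant import cams
c,s=wrist("w_end");P=cloud(c);C=np.array([.5182,.2066]);p=np.dstack([(P[...,:2]-C)@rot(-24.8)*1000,P[...,2]*1000])
print(s["tcp_pos"],s["gripper_width"])
for n,k in(("long",(p[...,1]>38)),("short",(p[...,1]<-38)&(p[...,0]<14))):
    k=k&(p[...,2]>106)&(p[...,2]<116)&(abs(p[...,0])<45)&(abs(p[...,1])<56);q=p[k]
    print(n,len(q),q.min(0).round(1),q.max(0).round(1))
    A=np.c_[q[:,:2],np.ones(len(q))];print("plane",np.linalg.lstsq(A,q[:,2],rcond=None)[0].round(3))
t=cams.capture("top");cv2.imwrite("pics/top_end.png",t["image"][:,:,::-1])
t0=pickle.load(open("pics/top0.pkl","rb"));d=abs(t["image"].astype(int)-t0["image"]).max(2)
for n,(u,v,w) in dict(can=(265,308,20),plug=(419,326,16),pad=(508,293,20),).items():print(n,(d[v-w:v+w,u-w:u+w]>40).sum())
E
```

```text
[0.4590988  0.18782222 0.25798281] 0.01746681519591805
long 1127 [-36.5  42.8 106. ] [ 34.   53.3 111.5]
plane [1.00000e-03 7.40000e-02 1.05224e+02]
short 610 [-36.5 -51.2 106.1] [  6.1 -40.9 111.6]
plane [-8.00000e-03 -5.00000e-03  1.08393e+02]
can 350
plug 0
pad 0
```

View pics/w_end.png

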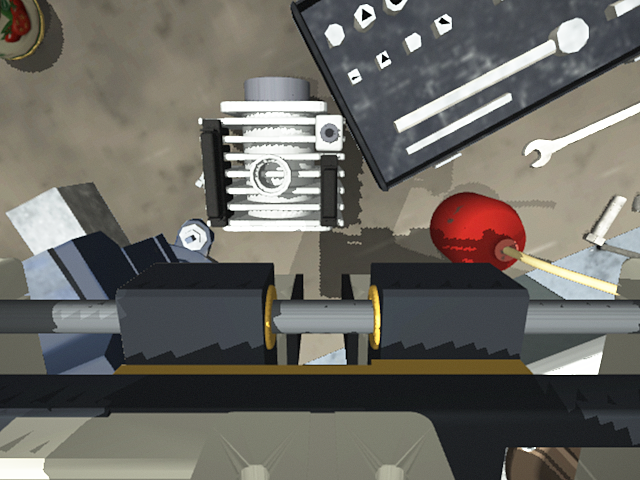

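The wrist view shows the long comb at (213,172) and the short comb at (330,190). Both rib tops are at about z = 109, so both are level and fully home. The can at (478,230) stands upright, and the spanner lies flat in the strip. Handing in.

```bash
python3 -c "
from plant import r
print(r.close_job())"
```

```text
the job is handed in; nothing more can be done
None
```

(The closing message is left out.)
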